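# Load a sleeve on the covered test spigot

### The arm

A 6-joint arm with a two-finger parallel gripper is mounted at the origin on a cart in front of the work surface, level with it; the furniture and walls round the work are solid. World frame = base frame: x ahead of the robot, y to its left, z up, the work surface at z = 0. Lengths are in mm, angles in rad, forces in N, time in s.
With the tool pointing down it reaches from about 300 to 875 mm from the base axis. Payload 6.4 kg.
Tool frame: the origin (TCP) lies at the very end of the fingers, on their centre line; the grasp point (between the pads) lies 19 mm behind it; z points along the fingers, y is the line along which they close (so a half turn about z gives the same grasp; the last joint's range is limited). The gripper opens to 85 mm and grips with 20 to 120 N. Pads are 22 mm wide; open, the fingers measure 114 mm over their backs; the gripper's body (76 mm by 85 mm) begins 54 mm behind the grasp point. The pads swing forward as they close: fully open they stand 13 mm farther back than shut.
Start: joints at [0.985, 0.181, 1.607, -0, 1.354, -0.206], TCP at [213.162, 534.044, 231.288] pointing down, gripper open.
Joint ranges: [-2.99, 2.99], [-0.89, 2.07], [0.3, 2.58], [-1.14, 4.28], [0, 2.63], [-3.12, 3.12]. Speed limits (rad/s): [2.57, 2.57, 3.01, 3.14, 3.14, 3.14].

### API

Orientations are given as a rotation vector (axis times angle).
In Python, from workcell import * gives the robot as it stands.
- The arm moves only by the tool drive_tool, never from a script. Its argument "increments" is a list that holds one entry, the list of rows, each a list of 5 numbers: the shift along the world's x, y, z in mm, then the turn about the world's z in rad, then the opening, from 0 (shut) to 1 (fully open). A call has exactly 10 rows; each row is the pose to reach, as a shift and turn from the pose commanded when the call began; what a row does not reach only later rows make up. A row lasts 1/8 s, in which the tool goes at most 62.5 mm and 10.7 degrees, less where a joint would pass 70% of its speed; a pose out of reach is approached as far as the arm can. A call with a gripper value outside its range is refused whole. The fingers move at their own pace and stop on an object; "squeeze" is the grip in N (left out, the last holds). Time passes only in rows, so rows that repeat a pose let the fingers close, or fill a call up. It gives the time, the measured TCP pose, the force, the opening and the grip force at its end, in the units of the state.
- get_state(): the state, without advancing time (a new reading comes with each control period).
- camera(name): name is "side" or "top"; returns the picture (400x640x3 uint8, red, green, blue); there is no depth.
- get_calibration(name): a dict with "intrinsics" (3x3 intrinsics, pixels), "k1" (the pictures are not rectified: a ray, as slopes to the right and down, at radius r is drawn at 1 + k1 r^2 times it, then the intrinsics apply), "xyz" and "rotation" of the camera in the world. Camera axes: x right, y up, looking along -z (the intrinsics and any distortion apply to the point x, -y, -z); pixel columns grow to the right and rows downward; lengths in mm; the calibration is good to about 2 mm. A picture is of the moment at which its call begins. get_calibration takes no time and is no camera call.
- job_done(): hands the job in; it is judged then, once.
The state is a dict: "t": time; "joints": joint angles; "qd": joint speeds; "joint_efforts": joint torques, N m; "ee_pos": TCP position; "ee_rot": TCP orientation; "contact_force": force on the tool from outside, world axes, zero at the start; "moment": the same for the moment, N m; "gripper_width": finger opening in mm; "gripper_force": force on a finger pad.
Only numpy, scipy, OpenCV 4.12 (cv2) and the standard library are available. Lean on these libraries where they do the work, as an engineer would, in place of code of your own. Each camera call takes 0.05 s, during which the arm holds its last target. There are 200 camera calls.

### The job

Slide the thumb latch of the test station sideways so that its spring cover flips open, then put the long flanged sleeve, flange down, over the spigot in the well and push it down until it is fully home with the seal ring pressed to the bottom. Let go of the sleeve and leave it standing there; leave the short sleeve, the tape roll and the glue bottle where they are.

Things in the scene. Friction and masses are not known exactly. Their poses are not given: they have to be found in the camera images.
- station: Test station, bolted down. Origin: on the spigot's axis at bench height; +x to the hinge side (back), +y left, z up. Grey housing y -52 to 52, back at x 52 mm, rim at z 55; well 84 x 84 mm inside, floor at z 8. In front a step, x -112 to -52, top at z 50, carries the latch. Sleeve home: foot at z 16, top at z 106. A grasp closing along the station's y clears the opened cover
- spigot_tip (a point): Centre of the top of the upright steel spigot, 51 mm above the bench: 30 mm diameter, tapering to 20 mm over its top 8 mm. Its axis is the station's z; it is hidden under the cover until that opens
- ring (a joint): Black seal ring (49 mm outside diameter, 8 mm high) round the spigot's root, held by friction: 0 = up as at the start (its top at z 28 mm of the station), 0.012 m = pressed right down to the well floor (top at z 16 mm). About 10 N of downward push moves it; it stays where it is left. The weight of a sleeve does not move it
- cover (a joint): Flat grey cover, 107 x 104 x 5 mm, over the well; hinge angle in rad: 0 = shut (top at z 60 mm of the station), 2.7 = flipped fully back. A spring throws it open and holds it open as soon as the latch frees the steel tongue in the middle of its front edge. If the hand is over it, it waits against the hand and opens when the hand goes away
- cover_hinge (a point): Middle of the cover's hinge line, at x +55, z 58 mm of the station; the line runs along the station's y. The opened cover lies back beyond it and rises about 45 mm above it
- latch (a joint): Thumb latch on the step: slides to the station's +y (left), 0 = holding the cover, 0.020 m = end of travel; the cover is free from about 0.012 m. Needs 2 to 3 N, has no spring and stays where it is left. May start up to 3 mm from 0
- latch_knob (a point): Centre of the dark square knob of the latch, 18 x 18 mm and 26 mm high, 66 mm above the bench (its underside at 52, top at 79 mm); moves with the latch. The hook that holds the cover's tongue starts 19 mm behind it, along the station's +x, and rises to 65 mm above the bench
- long_sleeve_mid (a point): Centre, half-way up, of the long aluminium sleeve, which stands flange down on the bench: 90 mm high, tube 42 mm outside diameter, flange at the foot 56 mm diameter and 8 mm thick, through bore 33 mm, 0.12 to 0.24 kg. z is its axis, pointing away from the flange. Stands to the right of the station, in either of two places
- short_sleeve_mid (a point): Centre, half-way up, of the short sleeve, the same but only 60 mm high; a bystander, stands in the other of the two places
- tape_roll: Roll of tape lying flat, 100 mm across, 25 mm high, left of the station; origin at the centre of its underside. A bystander
- glue_bottle: White dropper bottle, 29 mm diameter, 80 mm high, standing left of the station; origin at the centre of its underside. A bystander
Not all that is in view belongs to the job. What is shaped like the part that bears long_sleeve_mid but black or pink is not meant.

How it is judged:
By the outcome, as a careful person would: the job done as asked, in the order asked, and still so for the second after the job is handed in, with the robot touching nothing.
It also fails if it takes over 54 s, if anything falls off the work surface, if the arm or the gripper's body presses on something with over 40 N, if the wrist force passes 120 N, or if a joint passes its speed limit or range.

## Working session

There is one attempt and no reset: what is moved stays moved. The work goes in short steps, Python scripts to look and compute and a tool call to move; the robot and the scene stay as the last step left them, time stands still between calls to the robot, and variables do not carry over. Pictures are saved under pics/ and viewed, at most 10 in all, crops included, and the job is handed in when it is done.

Besides the shell and the picture viewer there is one more tool, called after "Emit:" as name([rows], argument=value, ...), one row to a line, values as JSON. drive_tool: Moves the arm, as the interface text tells. Its arguments: {"type":"object","properties":{"increments":{"type":"array","items":{"type":"array","items":{"type":"array","items":{"type":"number"}}}},"squeeze":{"type":"number"}},"required":["increments"]}

```bash
mkdir -p pics; cat > h.py <<'E'
from workcell import *
import numpy as np, cv2
def ray(n,u,v):
    c=get_calibration(n);K=np.array(c["intrinsics"]);k=c["k1"]
    d=np.linalg.solve(K,[u,v,1])[:2];p=d.copy()
    for _ in range(20): p=d/(1+k*(p@p))
    R=np.array(c["rotation"]); 
    return np.array(c["xyz"],float),R@np.array([p[0],-p[1],-1])
def onz(n,u,v,z):
    o,d=ray(n,u,v);return (o+d*(z-o[2])/d[2]).round(1)
def two(a,b):
    o,d=ray("top",*a);p,e=ray("side",*b);d/=np.linalg.norm(d);e/=np.linalg.norm(e)
    s=np.linalg.lstsq(np.c_[d,-e],p-o,rcond=None)[0];A=o+d*s[0];B=p+e*s[1];return ((A+B)/2).round(1),np.linalg.norm(A-B).round(1)
def proj(n,P):
    c=get_calibration(n);R=np.array(c["rotation"]);q=R.T@(np.array(P,float)-c["xyz"]);s=np.array([q[0],-q[1]])/-q[2]
    s=s*(1+c["k1"]*(s@s));return (np.array(c["intrinsics"])@[s[0],s[1],1])[:2].round(1)
def snap(n,f):
    i=camera(n)[:,:,::-1].copy();cv2.imwrite("pics/"+f,i);return i
E
python3 - <<'E'
from h import *
for n in("top","side"):
    snap(n,n+"0.png");c=get_calibration(n);print(n,c["xyz"],c["rotation"],c["intrinsics"])
print(get_state())
a=cv2.imread("pics/top0.png");b=cv2.imread("pics/side0.png")
E
```

```text
top [ 317.46477271   87.838574   1514.26961238] [ 0.10618577 -0.13897826 -1.55934193] [[517.28819473   0.         320.04371951]
 [  0.         517.28819473 201.51812255]
 [  0.           0.           1.        ]]
side [536.8898447  887.96333443 701.46488658] [-0.00337854  1.36787546  2.78191222] [[390.89052063   0.         326.41632992]
 [  0.         390.89052063 202.41416579]
 [  0.           0.           1.        ]]
{'t': 0.1, 'joints': array([ 9.84714652e-01,  1.81450145e-01,  1.60790038e+00, -3.11754966e-05,
        1.35381286e+00, -2.06337453e-01]), 'qd': array([ 0.00147403, -0.00041878, -0.00384854,  0.00136078,  0.00101976,
       -0.00117063]), 'joint_efforts': array([ 4.54264446e-04, -4.45875728e+01, -3.52237380e+01, -2.79568503e-04,
        4.16694354e-03,  1.29548306e-05]), 'ee_pos': array([212.87474936, 533.60843862, 230.48727272]), 'ee_rot': array([-5.92803513e-01, -3.08456661e+00,  2.29418488e-03]), 'contact_force': array([-0.40930068, -0.34275188, -0.76012709]), 'moment': array([ 0.03685501, -0.03398277, -0.00985505]), 'gripper_force': 0.0, 'gripper_width': 85.35234097499072}
```

View pics/top0.png

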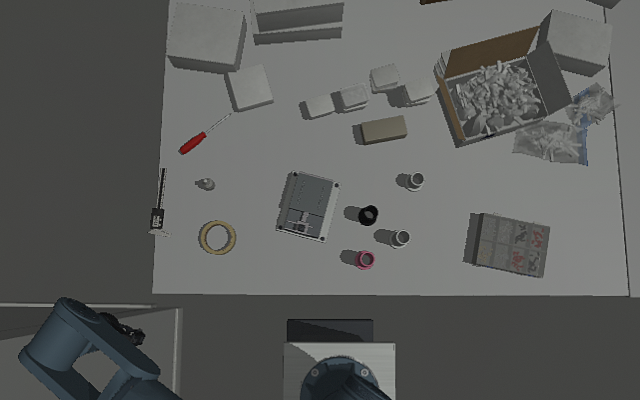

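View pics/side0.png

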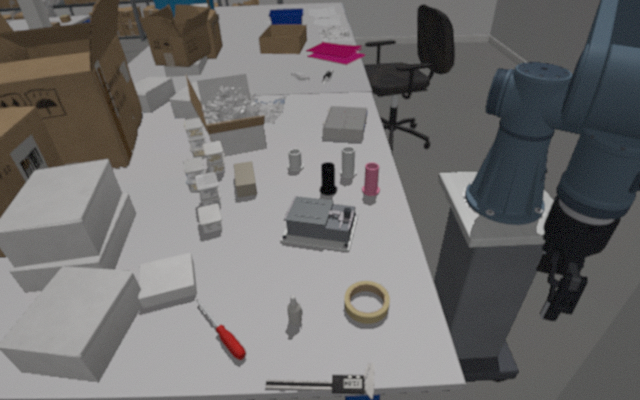

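```bash
sed -i 's/R=np.array(c\["rotation"\])/R=cv2.Rodrigues(np.array(c["rotation"],float))[0]/' h.py
python3 - <<'E'
from h import *
a=cv2.imread("pics/top0.png");b=cv2.imread("pics/side0.png")
A=cv2.resize(a[160:280,265:435],None,fx=4.5,fy=4.5,interpolation=2)
B=cv2.resize(b[140:255,270:390],None,fx=5,fy=5,interpolation=2)
cv2.imwrite("pics/c1.png",A);cv2.imwrite("pics/c2.png",B)
print(onz("top",400,239,90),onz("top",415,181,60),two((400,239),(348,150)),two((415,181),(295,152)))
E
```

```text
[ 439.1 -163.3   90. ] [ 609.2 -215.    60. ] (array([ 441.7, -163.6,   90.8]), np.float64(5.3)) (array([ 610.3, -214.9,   61. ]), np.float64(2.5))
```

View pics/c1.png

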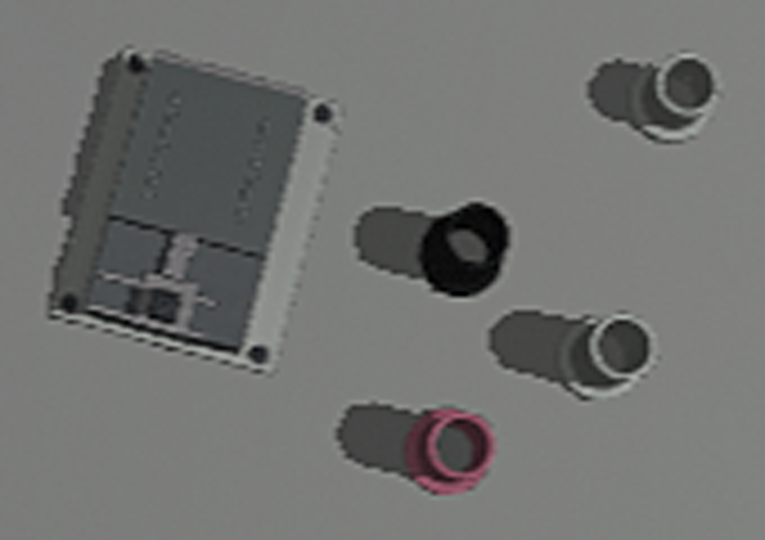

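View pics/c2.png

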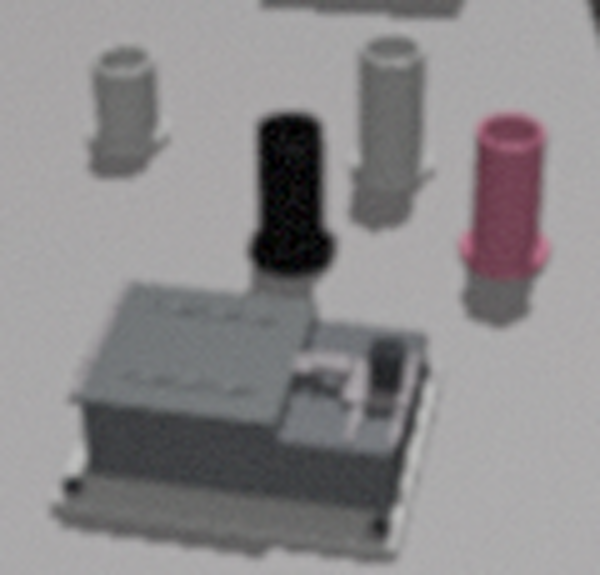

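```bash
cat > est.py <<'E'
from h import *
T=lambda u,v:(265+u/4.5,160+v/4.5); S=lambda u,v:(270+u/5,140+v/5)
m=np.array([[55,52],[55,-52],[-52,52],[-52,-52]])
def fit(W):
    W=np.array(W)[:,:2];a=m-m.mean(0);b=W-W.mean(0)
    th=np.arctan2((a[:,0]*b[:,1]-a[:,1]*b[:,0]).sum(),(a*b).sum());R=np.array([[np.cos(th),-np.sin(th)],[np.sin(th),np.cos(th)]])
    o=W.mean(0)-R@m.mean(0);print("station",o.round(1),th.round(3),"res",(W-o-m@R.T).round(1).tolist());return o,R
W=[onz("top",*T(*p),60) for p in[(143,57),(308,97),(106,217),(257,257)]]
o,R=fit(W)
W=[onz("side",*S(*p),60) for p in[(78,400),(130,284),(283,422),(318,320)]]
o2,R2=fit(W)
for q in(onz("top",*T(155,302),79),onz("side",*S(388,345),79)): print("knob",q,((q[:2]-o)@R).round(1),((q[:2]-o2)@R2).round(1))
print("knob2",two(T(155,302),S(388,345)))
print("long",two(T(622,347),S(393,48)),onz("top",*T(622,347),90),onz("side",*S(393,48),90))
print("flange", onz("side",*S(390,185),8))
print("short",two(T(688,82),S(124,60)),"black",two(T(475,232),S(290,125)),"pink",two(T(462,445),S(512,128)))
E
python3 est.py
```

```text
station [564.4  86.5] -0.249 res [[-0.7, 2.0], [0.0, -2.6], [-0.2, -2.4], [0.9, 3.1]]
station [561.5  90.6] -0.273 res [[-2.3, -2.5], [1.8, 0.4], [-3.0, -8.1], [3.4, 10.2]]
knob [471.  115.4  79. ] [-97.7   5. ] [-93.8  -0.5]
knob [467.3 112.   79. ] [-100.4    0.8] [-96.5  -4.8]
knob2 (array([469.2, 115.6,  82.3]), np.float64(3.1))
long (array([ 443.1, -172.5,   87.8]), np.float64(3.0)) [ 444.4 -172.4   90. ] [ 442.  -168.2   90. ]
flange [ 445.2 -138.2    8. ]
short (array([ 615.4, -224. ,   56.7]), np.float64(5.4)) black (array([512.1, -81.6,  91.7]), np.float64(5.5)) pink (array([382.1, -72.9,  89.4]), np.float64(3.4))
```

The crops confirm the choice. The long sleeve is at top (403,237) and side (348,150). The other candidates are the short sleeve at top (418,178), black at (368,213) and pink at (367,259). The knob is at top (299,227).

Next I move above the knob, aligned with the station.

Emit:
drive_tool([
  [[28, -47, 0, 0.015, 1], [57, -93, -5, 0.03, 1], [85, -140, -15, 0.045, 0.8], [114, -187, -25, 0.06, 0.7], [142, -233, -40, 0.075, 0.7], [171, -280, -55, 0.09, 0.7], [199, -327, -70, 0.105, 0.7], [228, -373, -85, 0.12, 0.7], [255, -420, -95, 0.125, 0.7], [255, -420, -95, 0.125, 0.7]],
], squeeze=20)

```text
t: 1.35
ee_pos: [469.1, 111.0, 135.3]
ee_rot: [-0.407, -3.114, 0.001]
contact_force: [0.1, 0.1, 0.5]
gripper_width: 59.3
gripper_force: 0.0
```

```bash
python3 - <<'E'
from h import *
b=snap("side","s1.png");cv2.imwrite("pics/c3.png",cv2.resize(b[110:260,260:400],None,fx=4,fy=4,interpolation=2))
s=get_state();print(s["ee_pos"],s["ee_rot"],s["contact_force"],proj("side",s["ee_pos"]))
E
```

```text
[468.18715863 112.65346627 135.60609801] [-4.04785787e-01 -3.11370032e+00  1.10620069e-04] [-1.01341115  0.57482488  0.42316789] [347.6 191.2]
```

View pics/c3.png

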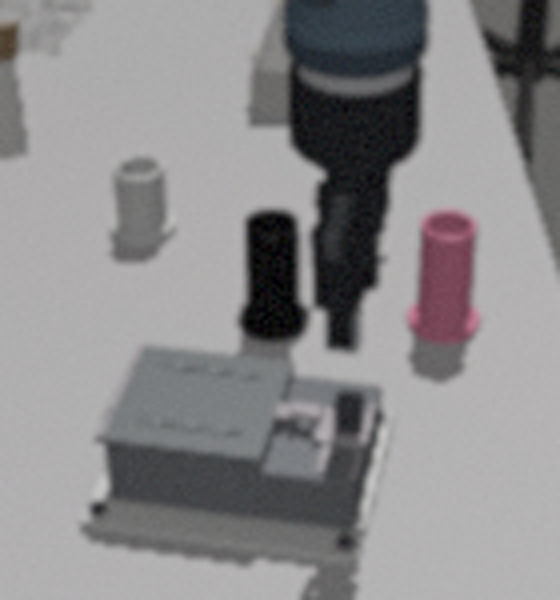

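The near fingertip is at side (345,197), just above the knob at (347,210), as predicted. Now I lower and grip the knob.

Emit:
drive_tool([
  [[0, 0, -25, 0, 0.6], [0, 0, -50, 0, 0.6], [0, 0, -70, 0, 0.6], [0, 0, -80, 0, 0.6], [0, 0, -80, 0, 0.4], [0, 0, -80, 0, 0.2], [0, 0, -80, 0, 0], [0, 0, -80, 0, 0], [0, 0, -80, 0, 0], [0, 0, -80, 0, 0]],
], squeeze=20)

```text
t: 2.65
ee_pos: [468.5, 114.2, 57.1]
ee_rot: [0.399, 3.115, 0.001]
contact_force: [-3.2, 1.6, 6.1]
gripper_width: 17.6
gripper_force: 23.4
```

Emit:
drive_tool([
  [[0.5, 2, 1, 0, 0], [1, 4, 1, 0, 0], [1.5, 6, 1, 0, 0], [2, 8, 1, 0, 0], [2.6, 10, 1, 0, 0], [3.1, 12, 1, 0, 0], [3.6, 14, 1, 0, 0], [4, 15.5, 1, 0, 0], [4.2, 16.4, 1, 0, 0], [4.2, 16.4, 1, 0, 0]],
])

```text
t: 3.9
ee_pos: [472.3, 129.5, 57.2]
ee_rot: [-0.399, -3.116, 0.003]
contact_force: [2.3, -7.2, -6.6]
gripper_width: 17.6
gripper_force: 21.7
```

Emit:
drive_tool([
  [[0, 0, 0, 0, 0.5], [0, 0, 0, 0, 0.6], [0, 0, 20, 0, 0.7], [0, 0, 70, 0, 1], [-3, -20, 120, 0, 1], [-9, -80, 143, 0, 1], [-15, -140, 143, 0, 1], [-21, -200, 143, 0, 1], [-26, -250, 143, 0, 1], [-30, -300, 143, 0, 1]],
])

```text
t: 5.15
ee_pos: [442.1, -170.9, 200.9]
ee_rot: [0.399, 3.115, 0.0]
contact_force: [0.8, -1.0, -0.3]
gripper_width: 85.5
gripper_force: 0.0
```

```bash
python3 - <<'E'
from h import *
b=snap("side","s2.png");a=snap("top","t2.png")
cv2.imwrite("pics/c4.png",np.hstack([cv2.resize(b[130:255,265:390],(400,400),interpolation=2),cv2.resize(a[150:275,265:390],(400,400),interpolation=2)]))
s=get_state();print(s["ee_pos"],s["contact_force"])
E
```

```text
[ 442.20744505 -173.45872091  200.94068524] [-0.02918072  1.58622319 -0.47730546]
```

View pics/c4.png

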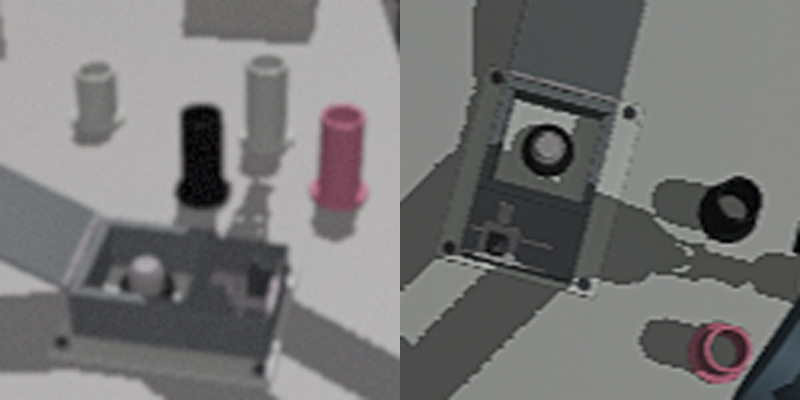

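The cover is open and the spigot shows at top (311,195) and side (311,212). Next I grip the long sleeve.

Emit:
drive_tool([
  [[0.5, -2, -45, 0, 1], [0.5, -2, -90, 0, 1], [0.5, -2, -125, 0, 1], [0.5, -2, -142, 0, 1], [0.5, -2, -142, 0, 0.6], [0.5, -2, -142, 0, 0.3], [0.5, -2, -142, 0, 0.2], [0.5, -2, -142, 0, 0.2], [0.5, -2, -142, 0, 0.2], [0.5, -2, -142, 0, 0.2]],
], squeeze=80)

```text
t: 6.5
ee_pos: [444.1, -172.2, 60.0]
ee_rot: [0.399, 3.113, -0.002]
contact_force: [-0.8, 1.3, 6.6]
gripper_width: 40.2
gripper_force: 81.0
```

```bash
python3 - <<'E'
from h import *
a=cv2.imread("pics/t2.png");b=cv2.imread("pics/s2.png")
g=cv2.cvtColor(a,6)[185:208,300:325];print(g[:, ::1].tolist() if 0 else "")
# spigot top face and ring in top view
for nm,im,z,(u,v) in(("top",a,51,(311,195)),):
    k=cv2.cvtColor(im,6)
    for lo in(90,105,120):
        n,l,st,c=cv2.connectedComponentsWithStats((k>lo).astype(np.uint8),connectivity=4)
        i=l[v,u];print(lo,i,st[i],c[i],onz(nm,*c[i],z))
    d=(k<35).astype(np.uint8);n,l,st,c=cv2.connectedComponentsWithStats(d)
    for i in range(1,n):
        if abs(c[i][0]-u)<10 and abs(c[i][1]-v)<10: print("ring",st[i],c[i],onz(nm,st[i][0]+st[i][2]/2-.5,st[i][1]+st[i][3]/2-.5,28))
print("two",two((311.2,195.3),(310.9,211.9)),onz("side",310.9,211.9,51))
T=lambda u,v:(265+u/3.2,150+v/3.2)
# well/housing: bolts and knob
print("knob",onz("top",*T(97,241),79))
s=get_state();print(s["ee_pos"],s["gripper_width"],s["gripper_force"],s["contact_force"])
E
```

```text
90 47 [307 191   9  10  61] [311.44262295 195.49180328] [565.4  82.7  51. ]
105 107 [308 192   8   8  43] [311.39534884 195.23255814] [566.2  82.8  51. ]
120 0 [     0      0    640    400 158721] [272.98969891 234.24534246] [453.1 190.6  51. ]
ring [303 189  16  16 101] [310.52475248 197.31683168] [566.3  85.3  28. ]
two (array([563.9,  83.6,  51.7]), np.float64(4.0)) [561.9  83.3  51. ]
knob [476. 127.  79.]
[ 444.09491467 -172.16741531   59.96773457] 40.223289628158135 81.0388442594558 [-0.79381366  1.2648133   6.58487489]
```

Emit:
drive_tool([
  [[0, 0, 50, 0, 0.2], [0, 0, 105, 0, 0.2], [10, 20, 130, 0, 0.2], [33, 70, 130, 0, 0.2], [57, 120, 130, 0, 0.2], [80, 170, 130, 0, 0.2], [104, 220, 130, 0, 0.2], [121, 256, 110, 0, 0.2], [121, 256, 85, 0, 0.2], [121, 256, 75, 0, 0.2]],
])

```text
t: 7.75
ee_pos: [562.6, 85.1, 131.8]
ee_rot: [-0.397, -3.114, 0.0]
contact_force: [0.1, -0.4, -0.9]
gripper_width: 40.2
gripper_force: 81.7
```

```bash
python3 - <<'E'
from h import *
camera("top");camera("top");camera("top")
b=snap("side","s3.png");s=get_state();print(s["ee_pos"],s["ee_rot"],s["contact_force"],s["gripper_width"])
cv2.imwrite("pics/c5.png",cv2.resize(b[160:250,270:370],None,fx=6,fy=6,interpolation=2))
E
```

```text
[564.21055488  83.88357139 134.10117518] [4.00612046e-01 3.11501736e+00 1.58890382e-04] [ 0.4771182   0.18457649 -1.82937119] 40.418706491167534
```

View pics/c5.png

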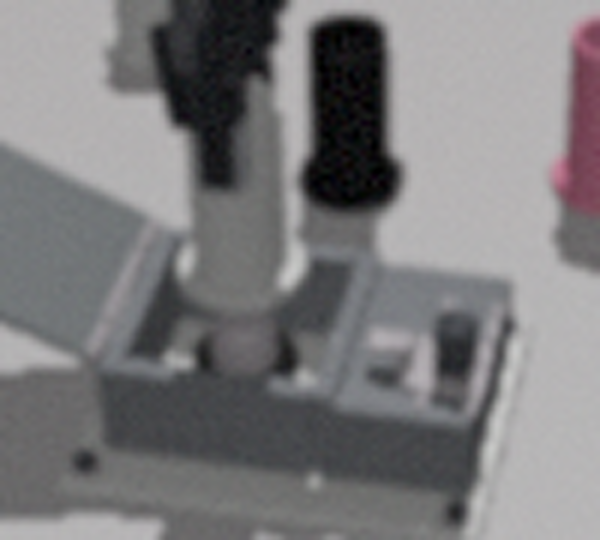

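```bash
python3 - <<'E'
from h import *
c=lambda P:((proj("side",P)-[270,160])*6).round(0)
t=np.linspace(0,6.28,60)
def ext(x,y,z,r):
    q=np.array([c([x+r*np.cos(a),y+r*np.sin(a),z]) for a in t]);return "cols",q[:,0].min(),q[:,0].max(),"mid",(q[:,0].min()+q[:,0].max())/2,"rows",q[:,1].min(),q[:,1].max()
for x,y in((564,84),(561,84),(564,80)):
    print(x,y,"foot",ext(x,y,74,28),"flangetop",ext(x,y,82,28),"tip",ext(x,y,51,10),"shoulder",ext(x,y,43,15),"ring",ext(x,y,28,24.5))
E
```

```text
564 84 foot ('cols', np.float64(174.0), np.float64(302.0), 'mid', np.float64(238.0), 'rows', np.float64(233.0), np.float64(312.0)) flangetop ('cols', np.float64(173.0), np.float64(302.0), 'mid', np.float64(237.5), 'rows', np.float64(218.0), np.float64(298.0)) tip ('cols', np.float64(218.0), np.float64(263.0), 'mid', np.float64(240.5), 'rows', np.float64(298.0), np.float64(327.0)) shoulder ('cols', np.float64(208.0), np.float64(275.0), 'mid', np.float64(241.5), 'rows', np.float64(305.0), np.float64(349.0)) ring ('cols', np.float64(188.0), np.float64(298.0), 'mid', np.float64(243.0), 'rows', np.float64(318.0), np.float64(388.0))
561 84 foot ('cols', np.float64(181.0), np.float64(310.0), 'mid', np.float64(245.5), 'rows', np.float64(232.0), np.float64(312.0)) flangetop ('cols', np.float64(179.0), np.float64(309.0), 'mid', np.float64(244.0), 'rows', np.float64(218.0), np.float64(297.0)) tip ('cols', np.float64(225.0), np.float64(270.0), 'mid', np.float64(247.5), 'rows', np.float64(298.0), np.float64(326.0)) shoulder ('cols', np.float64(214.0), np.float64(282.0), 'mid', np.float64(248.0), 'rows', np.float64(305.0), np.float64(348.0)) ring ('cols', np.float64(195.0), np.float64(305.0), 'mid', np.float64(250.0), 'rows', np.float64(317.0), np.float64(388.0))
564 80 foot ('cols', np.float64(174.0), np.float64(302.0), 'mid', np.float64(238.0), 'rows', np.float64(227.0), np.float64(306.0)) flangetop ('cols', np.float64(173.0), np.float64(302.0), 'mid', np.float64(237.5), 'rows', np.float64(213.0), np.float64(292.0)) tip ('cols', np.float64(218.0), np.float64(263.0), 'mid', np.float64(240.5), 'rows', np.float64(293.0), np.float64(321.0)) shoulder ('cols', np.float64(208.0), np.float64(275.0), 'mid', np.float64(241.5), 'rows', np.float64(299.0), np.float64(343.0)) ring ('cols', np.float64(188.0), np.float64(298.0), 'mid', np.float64(243.0), 'rows', np.float64(312.0), np.float64(383.0))
```

Emit:
drive_tool([
  [[-1, 0, -6, 0, 0.2], [-1, 0, -14, 0, 0.2], [-1, 0, -20, 0, 0.2], [-1, 0, -24, 0, 0.2], [-1, 0, -26, 0, 0.2], [-1, 0, -28, 0, 0.2], [-1, 0, -30, 0, 0.2], [-1, 0, -31, 0, 0.2], [-1, 0, -32, 0, 0.2], [-1, 0, -32, 0, 0.2]],
])

```text
t: 9.2
ee_pos: [562.9, 84.4, 101.3]
ee_rot: [0.399, 3.116, -0.0]
contact_force: [-0.1, -0.4, -2.3]
gripper_width: 40.9
gripper_force: 81.7
```

Emit:
drive_tool([
  [[0, 0, -2, 0, 0.2], [0, 0, -4, 0, 0.2], [0, 0, -5, 0, 0.2], [0, 0, -6, 0, 0.2], [0, 0, -7, 0, 0.2], [0, 0, -8, 0, 0.2], [0, 0, -9, 0, 0.2], [0, 0, -10, 0, 0.2], [0, 0, -11, 0, 0.2], [0, 0, -11, 0, 0.2]],
])

```text
t: 10.45
ee_pos: [562.8, 84.4, 90.2]
ee_rot: [-0.399, -3.116, 0.0]
contact_force: [0.1, 0.1, -1.7]
gripper_width: 40.6
gripper_force: 81.7
```

Emit:
drive_tool([
  [[0, 0, -2, 0, 0.2], [0, 0, -4, 0, 0.2], [0, 0, -6, 0, 0.2], [0, 0, -8, 0, 0.2], [0, 0, -9.5, 0, 0.2], [0, 0, -11, 0, 0.2], [0, 0, -12, 0, 0.2], [0, 0, -13, 0, 0.2], [0, 0, -14, 0, 0.2], [0, 0, -14, 0, 0.2]],
])

```text
t: 11.7
ee_pos: [563.3, 84.4, 77.4]
ee_rot: [0.399, 3.115, -0.0]
contact_force: [-2.8, 0.3, 6.1]
gripper_width: 40.4
gripper_force: 82.6
```

Emit:
drive_tool([
  [[0, 0, -0.5, 0, 0.2], [0, 0, -1, 0, 0.2], [0, 0, -1.5, 0, 0.2], [0, 0, -2, 0, 0.2], [0, 0, -2.5, 0, 0.2], [0, 0, -3, 0, 0.2], [0, 0, -3, 0, 0.2], [0, 0, -3, 0, 0.2], [0, 0, -3, 0, 0.2], [0, 0, -3, 0, 0.2]],
])

```text
t: 12.95
ee_pos: [563.7, 84.3, 75.9]
ee_rot: [0.398, 3.115, -0.0]
contact_force: [-7.7, -0.7, 17.0]
gripper_width: 40.5
gripper_force: 83.6
```

Emit:
drive_tool([
  [[0, 0, -0.5, 0, 0.2], [0, 0, -1, 0, 0.2], [0, 0, -1.5, 0, 0.2], [0, 0, -2, 0, 0.2], [0, 0, -2.5, 0, 0.2], [0, 0, -3, 0, 0.2], [0, 0, -3, 0, 0.2], [0, 0, -3, 0, 0.2], [0, 0, -3, 0, 0.2], [0, 0, -3, 0, 0.2]],
])

```text
t: 14.2
ee_pos: [564.7, 84.2, 75.7]
ee_rot: [0.398, 3.113, -0.001]
contact_force: [-13.8, 0.1, 36.0]
gripper_width: 40.4
gripper_force: 85.4
```

Emit:
drive_tool([
  [[0, 0, 3, 0, 0.2], [0, 0, 4, 0, 0.5], [0, 0, 4, 0, 1], [0, 0, 4, 0, 1], [0, 0, 4, 0, 1], [0, 0, 4, 0, 1], [0, 0, 25, 0, 1], [0, 0, 70, 0, 1], [0, 0, 120, 0, 1], [-30, 40, 150, 0, 1]],
])

```text
t: 15.45
ee_pos: [535.2, 123.0, 223.4]
ee_rot: [0.405, 3.11, 0.0]
contact_force: [-0.2, 2.1, -0.1]
gripper_width: 85.2
gripper_force: 0.0
```

Emit:
drive_tool([
  [[-50, 40, 20, 0, 1], [-90, 80, 40, 0, 1], [-130, 120, 40, 0, 1], [-160, 160, 40, 0, 1], [-190, 200, 40, 0, 1], [-220, 240, 40, 0, 1], [-220, 240, 40, 0, 1], [-220, 240, 40, 0, 1], [-220, 240, 40, 0, 1], [-220, 240, 40, 0, 1]],
])

```text
t: 16.7
ee_pos: [313.7, 363.6, 260.3]
ee_rot: [0.402, 3.116, -0.0]
contact_force: [0.5, 0.2, -0.3]
gripper_width: 85.5
gripper_force: 0.0
```

```bash
python3 - <<'E'
from h import *
b=snap("side","s4.png");a=snap("top","t4.png")
cv2.imwrite("pics/c6.png",np.hstack([cv2.resize(b[130:255,265:390],(400,400),interpolation=2),cv2.resize(a[150:275,265:390],(400,400),interpolation=2)]))
s=get_state();print(s["t"],s["ee_pos"],s["contact_force"])
c=lambda P:((proj("side",P)-[265,130])*3.2).round(0)
for z in(106,109,112):
  q=np.array([c([562.5+21*np.cos(t),84+21*np.sin(t),z]) for t in np.linspace(0,6.28,60)]);print(z,q.min(0),q.max(0))
E
```

```text
16.8 [313.46167279 363.85721271 260.26258464] [-0.55553484 -0.05228957  0.00616289]
106 [117. 194.] [169. 225.]
109 [116. 191.] [169. 222.]
112 [116. 188.] [169. 219.]
```

View pics/c6.png

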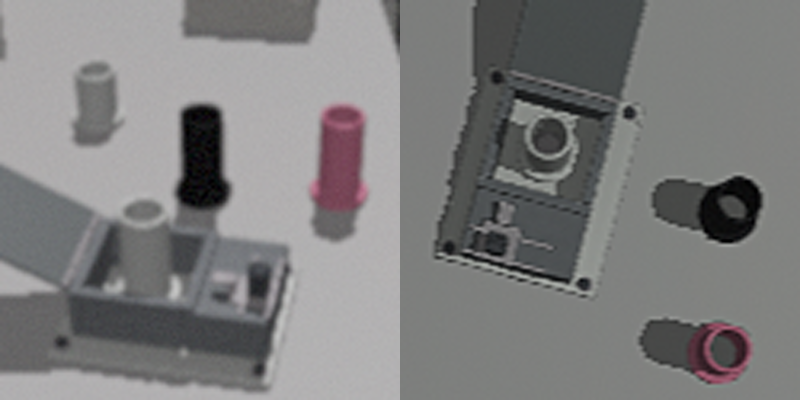

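The sleeve stands upright on the spigot. Its rim is at crop rows 196–226, where a top height of z 106 should appear, so it is home. The bystander sleeves haven't moved.

```bash
python3 -c "
from workcell import *
print(job_done())"
```

```text
the job is handed in; nothing more can be done
None
```

I slid the latch and the cover opened, then pushed the long sleeve fully home over the spigot and let go; the job is handed in at about 17 s of the 54 s limit, and the judge's verdict was not shown.

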